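# Feed a concrete test slab under the bench press and press on the treadle

### The job

Lift the loose pull head (the square metal plate with a stud) out of the press's guideway and stand it upright on a clear spot of the bench top, off the press and off the pedal. Then push the concrete slab along the guideway under the crosshead until it is fully home against the end stop, and then press the spring treadle right down to its stop, hold it down for about two seconds so that the ram bears on the slab's own pull head, and let it come back up. Leave the slab home and do not shift or knock over the other things on the bench.

Things in the scene. Friction and masses are not known exactly. Their poses are not given: they have to be found in the camera images.
- press: Small bench press, fixed, on the left or right half of the bench. Origin on the bench top under its bed; local x is the feed direction (roughly world +y), z up. Dark steel bed: local x -220 to +190 mm, 200 mm wide, 10 mm thick, with a guideway along x under a gantry. End stop: face at local x = +180, top 32 mm above the bench.
- press_mouth (a point): Point on the bed (10 mm up), at local x = -15, y = 0 of the press, where the parallel rails begin; axes as the press. Rails: 14 mm wide, tops 20 mm above the bench, inner faces 88 mm apart, from here to local x = +175. Before here they flare over 73 mm to about 125 mm apart.
- press_crosshead (a point): Centre of the crosshead's underside, 140 mm above the bench, at local x = +110, y = 0 of the press; axes as the press. Crosshead 36 mm along x, 200 mm along y, top 170 mm up, on two 24 mm columns at local y = -83 and +83. A 36 mm blue cylinder on top of it reaches 251 mm above the bench.
- press_home (a point): Point on the bed's top face (10 mm above the bench) under the ram, at local x = +110, y = 0 of the press; axes as the press. The slab is home when its origin is here (its front face touches the end stop).
- ram_foot: Round steel foot of the ram, 26 mm diameter, under the crosshead on the ram axis; origin: centre of its underside, 105 mm above the bench with the treadle up. It goes down 32 mm as the treadle goes to its stop, and yields on a spring when it meets the slab's pull head (stud top 78 mm above the bench).
- slab: Concrete slab 140 mm long (x, the feed direction), 80 mm wide, 30 mm high, 0.6 to 0.9 kg, in the flared mouth of the guideway, a little askew, its centre 235 to 255 mm short of home. Bonded on its top middle is a metal pull head: plate 40 x 40 x 8 mm, stud 20 mm diameter, stud top 68 mm above the slab's underside. Origin: centre of the underside.
- stray: Loose pull head standing on the bed between the rails, in the slab's way, 75 to 95 mm before the ram axis: square metal plate 40 x 40 x 8 mm with an upright stud of 20 mm diameter, 30 mm high (top 38 mm above its underside), 0.18 kg. Origin: centre of the underside, z up along the stud.
- pedal: Base of the treadle unit, fixed, on the other half of the bench: plate 210 mm long (x), 100 mm wide, 12 mm thick, with two side cheeks, inner faces 90 mm apart, tops 46 mm above the bench. Origin under its centre on the bench. Hinge along y at local x = +90, 30 mm up; the treadle's free toe points to local -x (roughly to the robot).
- treadle (a joint): Angle of the treadle: 0 rad when up (tilted 0.30 rad, toe high), 0.30 rad at the stop (level). Spring return; at pedal_toe it takes about 5 N to start and 12 to 16 N at the stop with the ram bearing on the slab.
- pedal_toe (a point): Point on the treadle's top face where to press: middle line, 140 mm from the hinge, 35 mm from the toe edge. It moves with the treadle: 77 mm above the bench when up, 36 mm at the stop (and about 5 mm towards the toe). Treadle: flat plate 74 mm wide, 175 mm long, with a ribbed black rubber pad.
- jar: Bystander: white-capped jar, 64 mm diameter, 85 mm high, behind the hinge end of the pedal unit. Origin: centre of the underside.
- hardener: Bystander: small bottle, 42 mm diameter, 85 mm high, close beside the pedal unit (its +y side). Origin: centre of the underside.
- weight: Bystander: steel weight with a knob, 42 mm diameter, 52 mm high, close beside the pedal unit (its -y side). Origin: centre of the underside.
- star_knob: Bystander: black star knob with its screw upright, 45 mm diameter, 46 mm high, before the toe of the pedal unit. Origin: centre of the underside.
- spare_a: Bystander: spare pull head, same as the loose one, standing on the bench beside the press on the side of its local +y. Origin: centre of the underside.
- spare_b: Bystander: spare pull head, same as the loose one, standing on the bench beside the press on the side of its local -y. Origin: centre of the underside.
- spanner: Bystander: spanner 150 mm long lying along its x on the bench beside the press, on the side of its local -y. Origin: middle of the underside.
Things that resemble listed ones, but are neither listed nor needed, are in the scene too. Leave any red look-alike of the slab alone.

How it is judged:
On the way, in this order (a step that is already met when the one before it is completed fails the run):
1. the loose pull head stands upright on the bench top, off the press (height (world z) of stray below 0.005 m and angle between stray's own z axis and vertical below 0.1 rad and linear speed of stray below 0.02 m/s and contact force between the fingers and stray below 0.1 N), for 0.2 s.
2. the slab is fully home against the end stop, with the treadle up (x of slab in the frame of press_home between -0.006 and 0.006 m and z of slab in the frame of press_home below 0.004 m and angle between the x axis of slab and the x axis of press_home, either way round below 0.06 rad and value of joint treadle below 0.04 rad), for 0.2 s.
3. the treadle is held at its stop, the ram bearing on the slab's pull head (x of slab in the frame of press_home between -0.006 and 0.006 m and z of slab in the frame of press_home below 0.004 m and angle between the x axis of slab and the x axis of press_home, either way round below 0.06 rad and value of joint treadle above 0.275 rad and contact force between ram_foot and slab above 1.5 N), for 1.5 s.
At the end, for the whole second after the job is handed in: The slab lies within 6 mm of home in the guideway and at rest, the treadle is back up (under 0.04 rad), and the loose pull head stands upright (within 0.1 rad) and still on the bench top itself. On the way the treadle was held past 0.275 rad for 1.5 s with the ram on the slab (all of step 2 and height (world z) of stray below 0.005 m and angle between stray's own z axis and vertical below 0.1 rad and linear speed of each of stray, slab below 0.02 m/s); the robot touches nothing.
It fails at once if the jar or the small bottle is shifted by more than 25 mm or tipped (distance of any of jar, hardener from where it was at the start of the episode above 0.025 m or angle between any of jar, hardener's own z axis and vertical above 0.35 rad).
It fails at once if the steel weight or the star knob is shifted by more than 25 mm or tipped (distance of any of weight, star_knob from where it was at the start of the episode above 0.025 m or angle between any of weight, star_knob's own z axis and vertical above 0.35 rad).
It fails at once if a spare pull head is shifted by more than 25 mm or tipped (distance of any of spare_a, spare_b from where it was at the start of the episode above 0.025 m or angle between any of spare_a, spare_b's own z axis and vertical above 0.35 rad).
It fails at once if the spanner is shifted by more than 25 mm or tipped (distance of spanner from where it was at the start of the episode above 0.025 m or angle between spanner's own z axis and vertical above 0.35 rad).
It also fails if it takes over 72 s, if anything falls off the work surface, if the arm or the gripper's body presses on something with over 40 N, if the wrist force passes 120 N, or if a joint passes its speed limit or range.

### The arm

A 7-joint arm with a two-finger parallel gripper is mounted at the origin on the work surface. World frame = base frame: x ahead of the robot, y to its left, z up, the work surface at z = 0. Lengths are in m, angles in rad, forces in N, time in s.
With the tool pointing down it reaches from about 0.35 to 0.9 m from the base axis. Payload 8.1 kg.
Tool frame: the origin (TCP) lies on the centre line of the jaws, within the pads' length; the fingertips stand 11 mm ahead of it and the grasp point (between the pads) lies 8 mm behind it (arm.nose_length is the distance from the TCP to the fingertips, in m); z points along the fingers, y is the line along which they close (so a half turn about z gives the same grasp; the last joint's range is limited). The gripper opens to 92 mm and grips with 3 to 60 N. Pads are 19 mm wide; open, the fingers measure 130 mm over their backs; the gripper's body (75 mm by 190 mm) begins 47 mm behind the grasp point.
Start: joints at [1.218, 0.434, 0.025, 1.573, -0.012, 1.134, -0.075], TCP at [0.154, -0.606, 0.238] pointing down, gripper open.
Joint ranges: [-2.62, 2.62], [-0.44, 2.09], [-1.27, 1.32], [0.08, 2.57], [-1.32, 4.46], [0.12, 2], [-2.74, 2.74]. Speed limits (rad/s): [2.22, 2.22, 3.01, 3.01, 3.14, 3.14, 3.14].

### API

Orientations are given as a rotation vector (axis times angle).
In Python, from cell import arm gives the robot as it stands.
- The arm moves only by the tool jog_arm, never from a script. Its argument "moves" is a list of rows, each a list of 4 numbers: the shift along the tool's x, y, z in m, then the turn about the tool's z in rad. In form: [[tx, ty, tz, spin], ...]. A call has 1 to 20 rows; each row is the pose to reach, as a shift and turn from the pose commanded when the call began, along the tool's axes at that moment; what a row does not reach only later rows make up. A row lasts 1/8 s, in which the tool goes at most 62.5 mm and 10.7 degrees, less where a joint would pass 70% of its speed; a pose out of reach is approached as far as the arm can. A call with a gripper value outside its range is refused whole. "hand" is the finger opening in m, from 0 to 0.0918, set as the call begins (left out, the last holds). The fingers move at their own pace and stop on an object; "newtons" is the grip in N (left out, the last holds). Time passes only in rows, so rows that repeat a pose let the fingers close. It gives the time, the measured TCP pose, the force, the opening and the grip force at its end, in the units of the state.
- arm.observe(): the state, without advancing time (a new reading comes with each control period).
- arm.get_image(name): name is "scene" or "top"; returns a dict with "color" (480x640x3 uint8, red, green, blue), "z_map" (480x640 float32, m along the optical axis (not along the pixel's ray), 0 where there is no reading), "fx", "fy", "cx", "cy" (pixels), "rvec" (rotation vector, rad) and "tvec" (3), from world to camera coordinates, as OpenCV has them. Camera axes: x right, y down, z forward; pixel columns grow to the right and rows downward; lengths in m; the calibration is good to about 2 mm. A picture is of the moment at which its call begins.
- arm.sign_off(): hands the job in; it is judged then, once.
The state is a dict: "clock": time; "joints": joint angles; "dq": joint speeds; "joint_efforts": joint torques, N m; "position": TCP position; "ee_rot": TCP orientation; "force": force on the tool from outside, world axes, zero at the start; "ft_torque": the same for the moment, N m; "width": opening from 0.0 (shut) to 1.0 (fully open); "gripper_force": force on a finger pad.
Only numpy, scipy, OpenCV 4.12 (cv2) and the standard library are available. Lean on these libraries where they do the work, as an engineer would, in place of code of your own. Each camera call takes 0.05 s, during which the arm holds its last target. There are 200 camera calls.

## Working session

There is one attempt and no reset: what is moved stays moved. The work goes in short steps, Python scripts to look and compute and a tool call to move; the robot and the scene stay as the last step left them, time stands still between calls to the robot, and variables do not carry over. Pictures are saved under pics/ and viewed, at most 10 in all, crops included, and the job is handed in when it is done.

Besides the shell and the picture viewer there is one more tool, called after "Emit:" in YAML: its name, and indented under it one key for each argument. jog_arm: Moves the arm, as the interface text tells. Its arguments: {"type":"object","properties":{"moves":{"type":"array"},"hand":{"type":"number"},"newtons":{"type":"number"}},"required":["moves"]}

```bash
mkdir -p pics; cat > h.py <<'E'
import numpy as np, cv2
from cell import arm
from scipy.spatial.transform import Rotation as R
def grab(n):
    im=arm.get_image(n); np.savez('/tmp/'+n+'.npz',**im); return im
def world(im,u,v,z=None):
    """pixel -> world, by depth map or on plane z"""
    Rm=cv2.Rodrigues(np.array(im['rvec'],float))[0]; t=np.array(im['tvec'],float).ravel()
    d=np.array([(u-im['cx'])/im['fx'],(v-im['cy'])/im['fy'],1.]); c=-Rm.T@t; r=Rm.T@d
    s=(z-c[2])/r[2] if z is not None else im['z_map'][int(v),int(u)]
    return c+s*r
def cloud(im):
    Rm=cv2.Rodrigues(np.array(im['rvec'],float))[0]; t=np.array(im['tvec'],float).ravel()
    v,u=np.mgrid[:480,:640]; Z=im['z_map']
    P=np.stack([(u-im['cx'])/im['fx']*Z,(v-im['cy'])/im['fy']*Z,Z],-1)
    return (P-t)@Rm
def tool(p,s=None):
    """world shift to target p, in tool axes"""
    s=s or arm.observe(); return R.from_rotvec(s['ee_rot']).inv().apply(np.array(p)-s['position'])
E
python3 - <<'E'
from h import *
for n in('top','scene'):
    im=grab(n); cv2.imwrite(f'pics/{n}0.png',im['color'][:,:,::-1])
    Rm=cv2.Rodrigues(np.array(im['rvec']))[0]; print(n,-Rm.T@np.array(im['tvec']).ravel(), im['fx'], Rm.round(2).tolist())
s=arm.observe(); print(s, R.from_rotvec(s['ee_rot']).as_matrix().round(3), arm.nose_length)
E
```

```text
top [ 0.33108841 -0.03212118  1.17106949] 532.5643343421705 [[-0.01, -1.0, 0.0], [-0.99, 0.01, -0.14], [0.14, -0.0, -0.99]]
scene [0.96931746 0.05047061 0.92847233] 463.7002812620715 [[-0.16, 0.99, -0.01], [0.83, 0.13, -0.54], [-0.53, -0.09, -0.84]]
{'clock': 0.1, 'joints': array([ 1.21843566,  0.4351353 ,  0.02498403,  1.57399229, -0.01161397,
        1.1340354 , -0.07508684]), 'dq': array([-1.35243887e-03, -2.16778442e-03,  1.42082282e-03, -3.38395060e-03,
       -7.78076496e-04, -1.91937618e-05, -1.76531686e-03]), 'joint_efforts': array([ 3.66206441e-03, -6.69112515e+01,  9.87801030e-01, -3.15142572e+01,
       -6.06607413e-02,  3.74627835e-02,  3.22196831e-05]), 'position': array([ 0.1543196 , -0.60518506,  0.23704011]), 'ee_rot': array([-3.11575867e+00, -3.91019204e-01,  4.65946175e-04]), 'force': array([-0.42875382, -0.65646789,  1.30405698]), 'ft_torque': array([-0.0735966 , -0.0200129 , -0.04520641]), 'gripper_force': 0.0, 'width': 0.9990742708067479} [[ 0.969  0.247 -0.   ]
 [ 0.247 -0.969  0.001]
 [-0.    -0.001 -1.   ]] 0.011
```

View pics/top0.png

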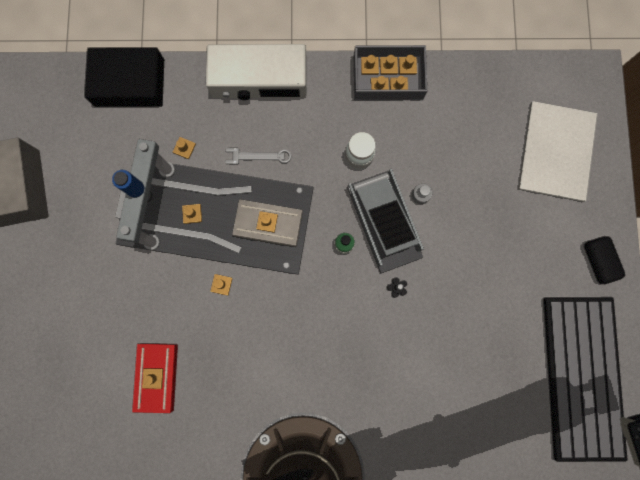

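View pics/scene0.png

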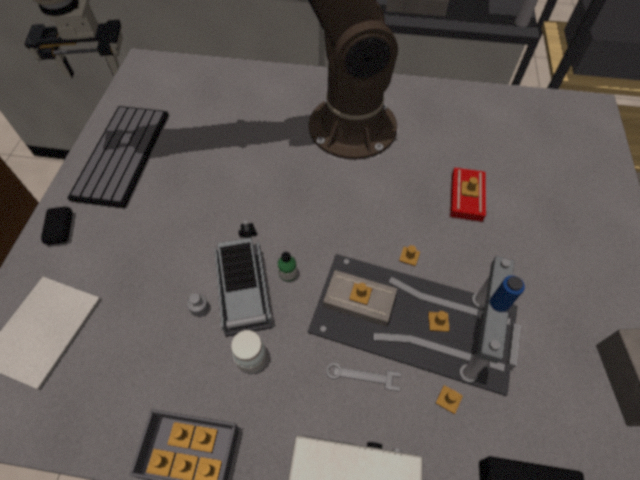

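```bash
python3 - <<'E'
from h import *
im=dict(np.load('/tmp/top.npz')); c=im['color']
cv2.imwrite('pics/crop1.png',cv2.resize(c[125:305,110:350,::-1],None,fx=3.33,fy=3.33,interpolation=cv2.INTER_CUBIC)[:600,:800])
cv2.imwrite('pics/crop2.png',cv2.resize(c[120:310,330:450,::-1],None,fx=3.1,fy=3.1,interpolation=cv2.INTER_CUBIC))
for n in('top','scene'):
    im=dict(np.load(f'/tmp/{n}.npz')); hsv=cv2.cvtColor(im['color'],cv2.COLOR_RGB2HSV)
    m=cv2.inRange(hsv,(10,100,100),(28,255,255)); k,l,st,ce=cv2.connectedComponentsWithStats(m)
    W=cloud(im)
    for i in range(1,k):
        if st[i,4]>80:
            P=W[l==i]; r=cv2.minAreaRect(np.argwhere(l==i)[:,::-1].astype(np.float32))
            z=np.median(P[:,2]); print(n,ce[i].round(),st[i,4],'med',np.median(P,0).round(4),'rectc',world(im,*r[0],z=z).round(4),[round(x,1) for x in (*r[1],r[2])])
E
```

```text
top [370.  65.] 267 med [ 0.9014 -0.1579  0.0138] rectc [ 0.9065 -0.1577  0.0138] [18.0, 17.0, 90.0]
top [389.  64.] 259 med [ 0.9014 -0.2007  0.0136] rectc [ 0.9063 -0.2016  0.0136] [18.0, 17.0, 90.0]
top [408.  64.] 253 med [ 0.9012 -0.2445  0.0139] rectc [ 0.9059 -0.2454  0.0139] [18.0, 17.0, 90.0]
top [380.  82.] 174 med [ 0.8559 -0.1791  0.0149] rectc [ 0.8608 -0.1796  0.0149] [13.0, 17.0, 90.0]
top [399.  82.] 172 med [ 0.8566 -0.2219  0.0157] rectc [ 0.8602 -0.223   0.0157] [13.0, 17.0, 90.0]
top [184. 147.] 275 med [0.7088 0.2631 0.0075] rectc [0.7113 0.2662 0.0075] [17.9, 17.7, 23.2]
top [191. 213.] 315 med [0.5562 0.2393 0.0175] rectc [0.5579 0.2422 0.0175] [18.3, 18.6, 84.8]
top [267. 221.] 332 med [0.5315 0.0724 0.0477] rectc [0.5333 0.0737 0.0477] [18.7, 18.7, 10.3]
top [221. 284.] 329 med [0.4006 0.174  0.0078] rectc [0.4018 0.1758 0.0078] [18.2, 18.4, 14.0]
top [152. 378.] 363 med [0.2084 0.306  0.038 ] rectc [0.2062 0.3095 0.038 ] [19.0, 20.0, 90.0]
scene [554.  44.] 604 med [-0.7916  0.7193 -0.206 ] rectc [-0.7768  0.7242 -0.206 ] [51.3, 14.3, 79.7]
scene [617.  88.] 206 med [-0.5576  0.9179 -0.207 ] rectc [-0.5593  0.91   -0.207 ] [49.8, 5.1, 6.1]
scene [470. 188.] 222 med [0.2107 0.3063 0.0374] rectc [0.2014 0.3079 0.0374] [19.0, 17.0, 90.0]
scene [410. 255.] 246 med [0.4061 0.1748 0.0077] rectc [0.3984 0.1767 0.0077] [17.4, 18.7, 18.4]
scene [360. 293.] 311 med [0.5379 0.0726 0.0475] rectc [0.5325 0.0741 0.0475] [19.3, 19.9, 18.4]
scene [439. 321.] 308 med [0.5619 0.2395 0.0175] rectc [0.5573 0.2422 0.0175] [19.0, 19.0, 90.0]
scene [449. 399.] 420 med [0.7153 0.2639 0.0075] rectc [0.7128 0.2663 0.0075] [22.4, 21.0, 26.6]
scene [192. 437.] 952 med [ 0.8579 -0.202   0.0135] rectc [ 0.8554 -0.2014  0.0135] [46.2, 24.0, 10.0]
scene [183. 466.] 1519 med [ 0.9059 -0.2005  0.0135] rectc [ 0.9055 -0.2019  0.0135] [72.9, 25.7, 9.8]
```

View pics/crop1.png

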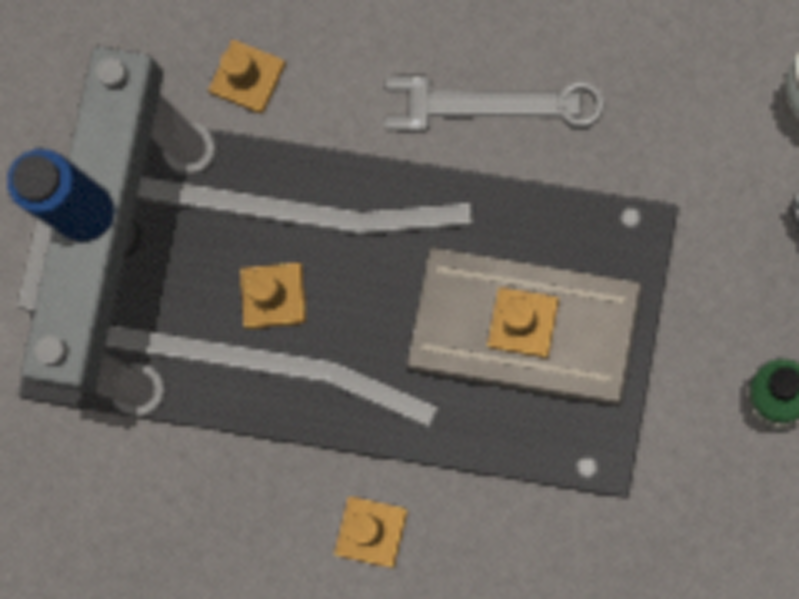

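View pics/crop2.png

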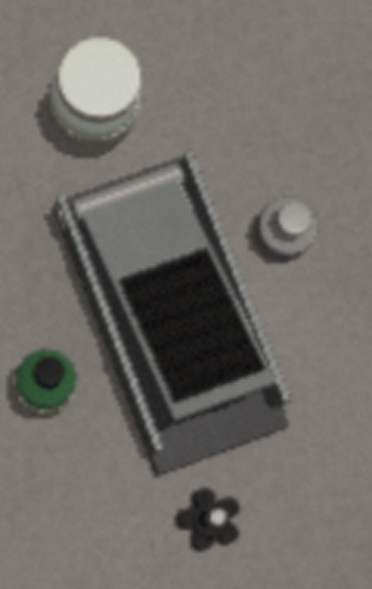

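The loose pull head is the one at (191,213) in the top view. It is the only one standing free between the rails, with its plate top at z≈18 mm, so it sits on the bed. The other pull heads:
- (266,221) is bonded to the slab.
- (183,147) and (221,285) are the spares on the bench.
- (152,378) is on the red look-alike.
- The five at the top are in the tray.

Both crops confirm this. The pedal is on the right, with its toe at about (400,250) and the bottle, weight, knob and jar around it.

```bash
python3 - <<'E'
from h import *
im=dict(np.load('/tmp/top.npz')); im2=dict(np.load('/tmp/scene.npz'))
c1=lambda u,v,z:world(im,u/3.33+110,v/3.33+125,z)[:2]
c2=lambda u,v,z:world(im,u/3.1+330,v/3.1+120,z)[:2]
ang=lambda a,b:np.arctan2(*(b-a)[::-1])
A,B,C,D=c1(678,205,.01),c1(628,495,.01),c1(215,128,.01),c1(165,420,.01)
print('bed',A.round(4),B.round(4),'yaw upper',ang(A,C),'lower',ang(B,D),'end',ang(A,B)-np.pi/2)
yaw=(ang(A,C)+ang(B,D))/2; X=np.array([np.cos(yaw),np.sin(yaw)]); Y=np.array([-X[1],X[0]])
ru,rl=c1(362,224,.02),c1(328,369,.02); print('rail bends',ru.round(4),rl.round(4),'mid',((ru+rl)/2).round(4))
# rails by depth/height: fit centreline
W=cloud(im); O1=(A+B)/2+.22*X; print('origin from bed end',O1.round(4),'yaw',yaw)
p=lambda P:np.array([(P[:2]-O1)@X,(P[:2]-O1)@Y])
for n,i in(('top',im),('scene',im2)):
    W=cloud(i); L=(W[...,:2]-O1); lx=L@X; ly=L@Y; z=W[...,2]
    for s in(-1,1):
        m=(abs(z-.02)<.004)&(lx>0)&(lx<70)&(abs(ly-s*.051)<.014)&(lx<.07)
        q=np.polyfit(lx[m],ly[m],1); print(n,'rail',s,m.sum(),q.round(4))
    m=(abs(z-.04)<.004)&(abs(lx+.135)<.1)&(abs(ly)<.07)
    r=cv2.minAreaRect(W[m][:,:2].astype(np.float32)); print('slab',[np.round(v,4) for v in r], p(np.array(r[0])).round(4))
    m=(z>.044)&(z<.05)&(abs(W[...,0]-.557)<.03)&(abs(W[...,1]-.242)<.03)
    q=W[m][:,:2]; print(n,'stray stud top',m.sum(),q.mean(0).round(4) if m.any() else'', p(q.mean(0)).round(4) if m.any() else '')
    m=(z>.075)&(z<.082)&(abs(W[...,0]-.533)<.03)&(abs(W[...,1]-.074)<.03)
    q=W[m][:,:2]; print(n,'slab stud top',m.sum(),q.mean(0).round(4) if m.any() else'')
a,b,c,d=c2(65,203,.046),c2(157,445,.046),c2(190,157,.046),c2(285,400,.046)
py=(ang(b,a)+ang(d,c))/2; print('pedal cheeks',a,b,c,d,ang(b,a),ang(d,c),'mid',((a+b+c+d)/4).round(4))
e=np.array([np.cos(py),np.sin(py)])
t1,t2=c2(178,416,.087),c2(272,375,.087); tm=(t1+t2)/2; print('toe edge',t1,t2,tm.round(4),'press point',(tm+e*.0335).round(4),'yaw',py)
f=(c2(155,475,.012)+c2(288,425,.012))/2; print('base front mid',f,'orig',(f+.105*e).round(4),'toe from base',(f+.105*e-e*(.134-.09)).round(4))
W=cloud(im); z=W[...,2]; L=W[...,:2]-tm; m=(abs(L@e-.0335)<.006)&(abs(L@np.array([-e[1],e[0]]))<.03); print('toe z',np.median(z[m]),m.sum())
for n,u,v in(('bottle',45,372),('weight',293,218),('knob',210,518),('jar',100,78)): print(n,world(im,u/3.1+330,v/3.1+120).round(3))
s=arm.observe(); print('tool yaw (x axis)',np.arctan2(*R.from_rotvec(s['ee_rot']).as_matrix()[1::-1,0]))
E
```

```text
bed [ 0.6183 -0.0271] [0.4237 0.0067] yaw upper 1.3957495110806428 lower 1.4036485999517962 end 1.3986182109868048
rail bends [0.6042 0.1828] [0.507  0.2031] mid [0.5556 0.1929]
origin from bed end [0.5585 0.2066] yaw 1.3996990555162196
top rail -1 180 [-0.0072 -0.0504]
top rail 1 185 [0.0007 0.0508]
slab [array([0.5339, 0.0744]), array([0.1398, 0.08  ]), np.float64(79.8705)] [-0.1344  0.0017]
top stray stud top 56 [0.5585 0.2427] [0.0356 0.0062]
top slab stud top 58 [0.5335 0.0744]
scene rail -1 234 [-0.0026 -0.0515]
scene rail 1 209 [0.009  0.0497]
slab [array([0.5346, 0.0733]), array([0.1399, 0.0821]), np.float64(79.9072)] [-0.1354  0.0008]
scene stray stud top 64 [0.5589 0.2424] [0.0353 0.0057]
scene slab stud top 59 [0.5347 0.0731]
pedal cheeks [ 0.61132215 -0.10824996] [ 0.44114162 -0.168538  ] [ 0.64389373 -0.19652674] [ 0.47159937 -0.25723151] 0.34046425885930354 0.33875055328297754 mid [ 0.542  -0.1826]
toe edge [ 0.45627827 -0.17790662] [ 0.4832449  -0.24098438] [ 0.4698 -0.2094] press point [ 0.5013 -0.1983] yaw 0.33960740607114054
base front mid [ 0.44067673 -0.21814179] orig [ 0.5397 -0.1832] toe from base [ 0.4982 -0.1978]
toe z 0.07655281206523255 164
bottle [ 0.487 -0.091  0.084]
weight [ 0.598 -0.266  0.052]
knob [ 0.392 -0.205  0.035]
jar [ 0.689 -0.131  0.084]
tool yaw (x axis) 0.24968925259135522
```

Emit:
jog_arm:
  moves:
    - [0.017,-0.02,0,-0.03]
    - [0.05,-0.06,0,-0.1]
    - [0.084,-0.1,0,-0.16]
    - [0.117,-0.14,0,-0.22]
    - [0.15,-0.18,0,-0.29]
    - [0.184,-0.22,0,-0.35]
    - [0.217,-0.26,0,-0.42]
    - [0.25,-0.3,0,-0.48]
    - [0.284,-0.34,0,-0.54]
    - [0.317,-0.38,0,-0.61]
    - [0.35,-0.42,0,-0.67]
    - [0.384,-0.46,0,-0.74]
    - [0.417,-0.5,0,-0.8]
    - [0.45,-0.54,0,-0.87]
    - [0.484,-0.58,0,-0.93]
    - [0.517,-0.62,0,-0.99]
    - [0.55,-0.66,0,-1.06]
    - [0.584,-0.7,0,-1.12]
    - [0.6014,-0.7215,0,-1.15]
    - [0.6014,-0.7215,0,-1.15]
  hand: 0.05
  newtons: 20

```text
clock: 2.6
position: [0.5586, 0.2445, 0.2369]
ee_rot: [-2.399, -2.026, 0.001]
force: [-0.4, 0.2, -0.5]
width: 0.546
gripper_force: 0.0
```

```bash
cat > w.py <<'E'
from h import *
import sys
s=arm.observe(); M=R.from_rotvec(s['ee_rot']).as_matrix(); print(s['clock'],'pos',s['position'].round(4),'yaw',np.arctan2(M[1,0],M[0,0]).round(4),'z',M[:,2].round(3),'F',s['force'].round(1),'w',round(s['width']*.0918,4),'g',s['gripper_force'])
if len(sys.argv)>1: print('tool shift',tool([float(a) for a in sys.argv[1:4]],s).round(4))
E
python3 w.py 0.5587 0.2425 0.037; python3 -c "
from h import *
print(arm.observe()['joints'].round(2))"
```

```text
2.6 pos [0.5586 0.2445 0.2369] yaw 1.4029 z [-0.001  0.001 -1.   ] F [-0.4  0.2 -0.5] w 0.0502 g 0.0
tool shift [-0.0021  0.0007  0.1999]
[-0.06  0.5  -0.66  1.57  0.32  1.18 -0.94]
```

Emit:
jog_arm:
  moves:
    - [-0.002,0.0007,0.04,0]
    - [-0.002,0.0007,0.09,0]
    - [-0.002,0.0007,0.13,0]
    - [-0.002,0.0007,0.16,0]
    - [-0.002,0.0007,0.18,0]
    - [-0.002,0.0007,0.192,0]
    - [-0.002,0.0007,0.201,0]
    - [-0.002,0.0007,0.201,0]

```text
clock: 3.6
position: [0.5593, 0.24, 0.0367]
ee_rot: [2.403, 2.024, -0.0]
force: [-0.1, 0.6, 0.6]
width: 0.543
gripper_force: 0.0
```

Emit:
jog_arm:
  moves:
    - [0,0,0,0]
    - [0,0,0,0]
    - [0,0,0,0]
    - [0,0,0,0]
    - [0,0,0,0]
    - [0,0,0,0]
  hand: 0.0
  newtons: 25

```text
clock: 4.35
position: [0.5592, 0.2402, 0.0369]
ee_rot: [-2.403, -2.024, -0.0]
force: [-2.4, -1.0, 5.8]
width: 0.209
gripper_force: 25.0
```

Emit:
jog_arm:
  moves:
    - [0,0,-0.02,0]
    - [0,0,-0.06,0]
    - [0,0,-0.11,0]
    - [-0.01,-0.008,-0.14,0]
    - [-0.04,-0.032,-0.15,0]
    - [-0.08,-0.063,-0.15,0]
    - [-0.12,-0.095,-0.15,0]
    - [-0.16,-0.126,-0.15,0]
    - [-0.185,-0.146,-0.14,0]
    - [-0.2,-0.157,-0.12,0]
    - [-0.2,-0.157,-0.09,0]
    - [-0.2,-0.157,-0.06,0]
    - [-0.2,-0.157,-0.03,0]
    - [-0.2,-0.157,-0.01,0]
    - [-0.2,-0.157,0,0]
    - [-0.2,-0.157,0,0]

```text
clock: 6.35
position: [0.3707, 0.0698, 0.0369]
ee_rot: [2.402, 2.024, -0.0]
force: [0.2, -0.3, -1.5]
width: 0.212
gripper_force: 25.0
```

```bash
python3 w.py 0.37 0.07 0.0272; python3 - <<'E'
from h import *
im=grab('scene'); cv2.imwrite('pics/s1.png',cv2.resize(im['color'][140:410,180:540,::-1],None,fx=2.2,fy=2.2))
E
```

```text
6.35 pos [0.3707 0.0698 0.0369] yaw 1.4002 z [ 0. -0. -1.] F [ 0.2 -0.3 -1.5] w 0.0194 g 24.99912679195404
tool shift [ 0.0001 -0.0007  0.0097]
```

View pics/s1.png

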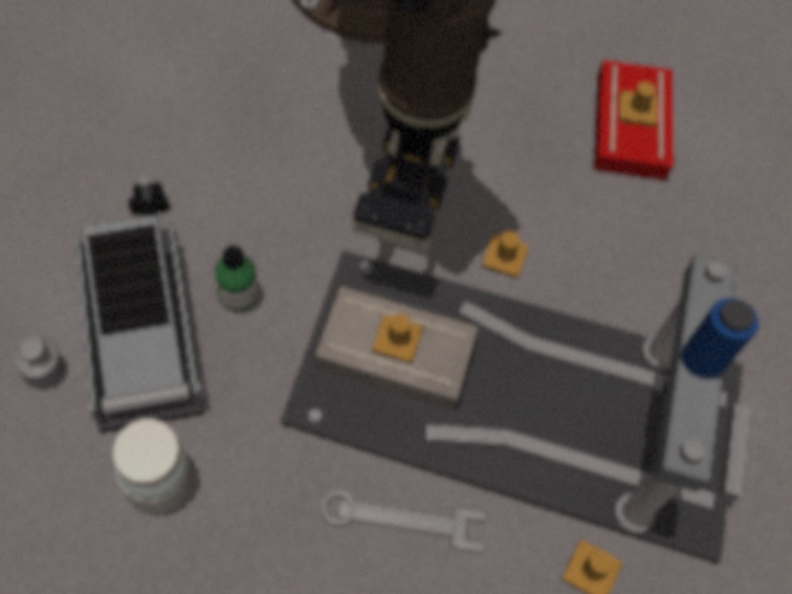

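The guideway is clear, and the gripper is holding the pull head above bare bench in front of the bed, at about (410,280) in this crop. Next I set it down.

Emit:
jog_arm:
  moves:
    - [0,0,0.004,0]
    - [0,0,0.008,0]
    - [0,0,0.01,0]
    - [0,0,0.01,0]
    - [0,0,0.01,0]

```text
clock: 7.02
position: [0.3706, 0.0696, 0.0269]
ee_rot: [2.403, 2.023, 0.0]
force: [-0.7, -1.2, 4.7]
width: 0.209
gripper_force: 25.0
```

Emit:
jog_arm:
  moves:
    - [0,0,0,0]
    - [0,0,0,0]
    - [0,0,0,0]
    - [0,0,0,0]
    - [0,0,-0.01,0]
    - [0,0,-0.03,0]
    - [0,0,-0.07,0]
    - [0,0,-0.12,0]
    - [0,0,-0.14,0]
  hand: 0.045

```text
clock: 8.15
position: [0.3712, 0.0703, 0.1696]
ee_rot: [2.401, 2.023, 0.005]
force: [0.7, -0.5, -0.3]
width: 0.493
gripper_force: 0.0
```

```bash
python3 w.py; python3 - <<'E'
from h import *
for n in('scene','top'):
    im=grab(n); W=cloud(im); z=W[...,2]
    m=(abs(W[...,0]-.37)<.035)&(abs(W[...,1]-.07)<.035)
    hsv=cv2.cvtColor(im['color'],cv2.COLOR_RGB2HSV); o=cv2.inRange(hsv,(10,100,60),(28,255,255))>0
    k=m&o&(z<.06); print(n,k.sum(),W[k].mean(0).round(4) if k.any() else '', np.percentile(z[k],[5,50,98]).round(4) if k.any() else '')
E
```

```text
8.15 pos [0.3712 0.0703 0.1696] yaw 1.4 z [ 0.003  0.    -1.   ] F [ 0.7 -0.5 -0.3] w 0.0452 g 0.0
scene 283 [0.3764 0.0711 0.0146] [0.0033 0.0079 0.0392]
top 0
```

Emit:
jog_arm:
  moves:
    - [-0.01,0.026,0,0]
    - [-0.025,0.066,0,0]
    - [-0.04,0.105,0,0]
    - [-0.055,0.144,0,0]
    - [-0.0615,0.1615,0,0]
    - [-0.0615,0.1615,0,0]
    - [-0.0615,0.1615,0.03,0]
    - [-0.0615,0.1615,0.07,0]
    - [-0.0615,0.1615,0.1,0]
    - [-0.0615,0.1615,0.12,0]
    - [-0.0615,0.1615,0.1335,0]
    - [-0.0615,0.1615,0.1335,0]
  hand: 0.035

```text
clock: 9.75
position: [0.518, -0.0178, 0.0328]
ee_rot: [-2.401, -2.024, 0.002]
force: [0.7, 1.1, 0.7]
width: 0.378
gripper_force: 0.0
```

```bash
python3 w.py; python3 - <<'E'
from h import *
im=grab('scene'); cv2.imwrite('pics/s2.png',cv2.resize(im['color'][190:410,200:540,::-1],None,fx=2.3,fy=2.3))
E
```

```text
9.75 pos [ 0.518  -0.0178  0.0328] yaw 1.4008 z [-0.002  0.    -1.   ] F [0.7 1.1 0.7] w 0.0347 g 0.0
```

View pics/s2.png

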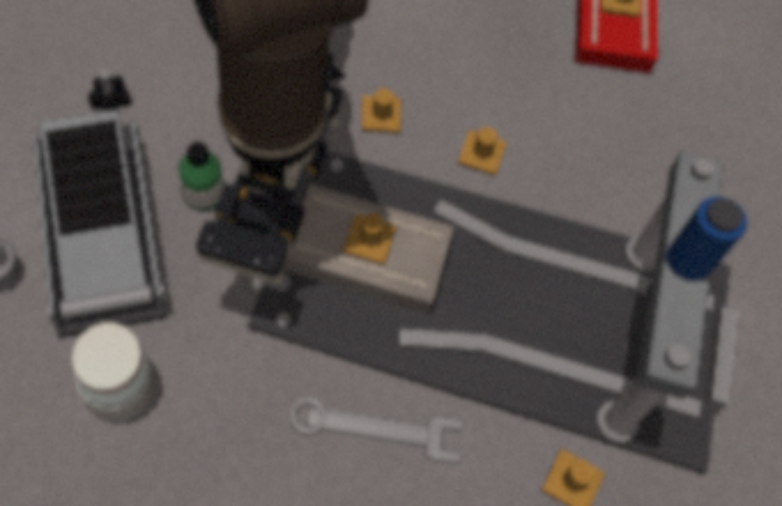

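Emit:
jog_arm:
  moves:
    - [0.004,0.001,-0.003,0]
    - [0.01,0.001,-0.003,0]
    - [0.018,0.001,-0.003,0]
    - [0.026,0.001,-0.003,0]
    - [0.034,0.001,-0.003,0]
    - [0.042,0.001,-0.003,0]
    - [0.05,0.001,-0.003,0]
    - [0.06,0.001,-0.003,0]
    - [0.07,0.001,-0.003,0]
    - [0.08,0.001,-0.003,0]
    - [0.09,0.001,-0.003,0]
    - [0.1,0.001,-0.003,0]
    - [0.11,0.001,-0.003,0]
    - [0.12,0.001,-0.003,0]
    - [0.13,0.001,-0.003,0]
    - [0.14,0.001,-0.003,0]
    - [0.15,0.001,-0.003,0]
    - [0.16,0.001,-0.003,0]
    - [0.17,0.001,-0.003,0]
    - [0.18,0.001,-0.003,0]

```text
clock: 12.3
position: [0.5509, 0.1557, 0.0366]
ee_rot: [2.403, 2.018, -0.006]
force: [-2.0, -12.1, 9.3]
width: 0.383
gripper_force: 5.8
```

```bash
cat > loc.py <<'E'
from h import *
O=np.array([.5585,.2066]);X=np.array([.1703,.9854]);Y=np.array([-.9854,.1703])
P=arm.observe()['position'][:2]-O; print('tcp local',(P@X).round(4),(P@Y).round(4))
for n in('top','scene'):
    im=grab(n); W=cloud(im); L=W[...,:2]-O; lx=L@X; ly=L@Y; z=W[...,2]
    m=(abs(z-.04)<.003)&(abs(ly)<.05)&(lx>-.21)&(lx<.19)
    if m.sum()>50:
        r=cv2.minAreaRect(np.stack([lx[m],ly[m]],1).astype(np.float32)*1000); print(n,m.sum(),'slab rect',[np.round(v,1) for v in r])
E
python3 w.py; python3 loc.py
```

```text
12.3 pos [0.5509 0.1557 0.0366] yaw 1.3973 z [-0.001 -0.005 -1.   ] F [ -2.  -12.1   9.3] w 0.0351 g 5.847230181097984
tcp local -0.0515 -0.0011
top 507 slab rect [array([51.4, 11. ]), array([61. , 94.9]), np.float64(89.5)]
scene 1391 slab rect [array([62.7,  1.6]), array([ 81. , 243.9]), np.float64(90.0)]
```

Emit:
jog_arm:
  moves:
    - [0.008,0,0,0]
    - [0.016,0,0,0]
    - [0.024,0,0,0]
    - [0.032,0,0,0]
    - [0.04,0,0,0]
    - [0.048,0,0,0]
    - [0.056,0,0,0]
    - [0.062,0,0,0]
    - [0.067,0,0,0]
    - [0.07,0,0,0]
    - [0.07,0,0,0]
    - [0.07,0,0,0]

```text
clock: 13.9
position: [0.5626, 0.2259, 0.0362]
ee_rot: [2.403, 2.021, -0.004]
force: [-1.2, -8.0, 4.0]
width: 0.381
gripper_force: 3.6
```

```bash
python3 loc.py; python3 - <<'E'
from h import *
im=dict(np.load('/tmp/scene.npz')); cv2.imwrite('pics/s3.png',cv2.resize(im['color'][230:400,350:550,::-1],None,fx=3.5,fy=3.5))
E
```

```text
tcp local 0.0197 -0.0008
top 70 slab rect [array([118.2,  36.6]), array([18.3, 35.9]), np.float64(55.2)]
scene 589 slab rect [array([91.8,  1.7]), array([154.3,  80.8]), np.float64(1.0)]
```

View pics/s3.png

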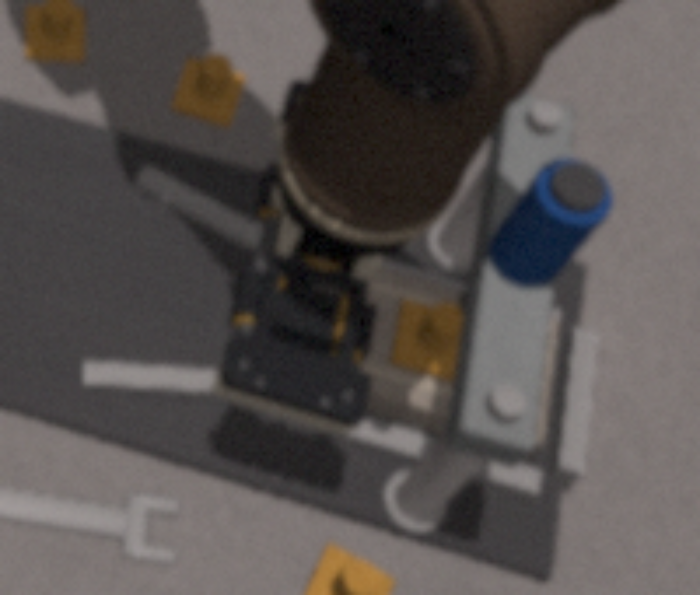

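The slab's front is about 10 mm short of the stop and square in the rails, with the pull head at (430,335) nearly under the crosshead. I'll finish the push slowly.

Emit:
jog_arm:
  moves:
    - [0.003,0,0,0]
    - [0.005,0,0,0]
    - [0.007,0,0,0]
    - [0.009,0,0,0]
    - [0.01,0,0,0]
    - [0.011,0,0,0]
    - [0.012,0,0,0]
    - [0.012,0,0,0]

```text
clock: 15.0
position: [0.5646, 0.2366, 0.0362]
ee_rot: [2.403, 2.02, -0.006]
force: [-2.5, -10.4, 8.2]
width: 0.379
gripper_force: 5.3
```

```bash
python3 w.py; python3 loc.py
```

```text
15.0 pos [0.5646 0.2366 0.0362] yaw 1.398 z [-0.001 -0.005 -1.   ] F [ -2.5 -10.4   8.2] w 0.0348 g 5.301010385155678
tcp local 0.0306 -0.0009
scene 691 slab rect [array([102.5,   1.5]), array([154.4,  81.2]), np.float64(0.3)]
```

Emit:
jog_arm:
  moves:
    - [0.001,0,0,0]
    - [0.002,0,0,0]
    - [0.003,0,0,0]
    - [0.003,0,0,0]

```text
clock: 15.6
position: [0.5645, 0.2366, 0.0362]
ee_rot: [2.402, 2.017, -0.013]
force: [-5.2, -17.9, 15.3]
width: 0.379
gripper_force: 9.6
```

Emit:
jog_arm:
  moves:
    - [0.001,0,0,0]
    - [0.002,0,0,0]
    - [0.003,0,0,0]
    - [0.003,0,0,0]

```text
clock: 16.1
position: [0.5646, 0.2367, 0.0361]
ee_rot: [2.402, 2.014, -0.019]
force: [-8.1, -26.4, 23.4]
width: 0.382
gripper_force: 13.8
```

Emit:
jog_arm:
  moves:
    - [-0.01,0,0,0]
    - [-0.03,0,0,0]
    - [-0.055,0,0,0]
    - [-0.06,0,-0.02,0]
    - [-0.06,0,-0.06,0]
    - [-0.06,0,-0.11,0]
    - [-0.06,0,-0.16,0]
    - [-0.06,0,-0.2,0]
    - [-0.06,0,-0.2,0]
    - [-0.06,0,-0.2,0]
  hand: 0.0

```text
clock: 17.35
position: [0.5553, 0.1868, 0.2367]
ee_rot: [-2.402, -2.024, -0.001]
force: [0.0, -0.5, -0.6]
width: 0.006
gripper_force: 0.0
```

```bash
python3 w.py 0.498 -0.199 0.2; python3 loc.py
```

```text
17.35 pos [0.5553 0.1868 0.2367] yaw 1.4004 z [ 0.001  0.    -1.   ] F [ 0.  -0.5 -0.6] w 0.0005 g 0.0
tool shift [-0.39    0.0089  0.0365]
tcp local -0.02 -0.0002
scene 1255 slab rect [array([109.9,   1.1]), array([ 80.9, 139.8]), np.float64(89.8)]
```

Emit:
jog_arm:
  moves:
    - [-0.02,0.0,0,0.06]
    - [-0.06,0.001,0,0.2]
    - [-0.11,0.002,0,0.34]
    - [-0.16,0.004,0,0.48]
    - [-0.21,0.005,0,0.62]
    - [-0.26,0.006,0,0.76]
    - [-0.31,0.007,0,0.9]
    - [-0.36,0.008,0,1.0]
    - [-0.39,0.009,0,1.06]
    - [-0.39,0.009,0.03,1.06]
    - [-0.39,0.009,0.07,1.06]
    - [-0.39,0.009,0.1,1.06]
    - [-0.39,0.009,0.12,1.06]
    - [-0.39,0.009,0.12,1.06]

```text
clock: 19.2
position: [0.4968, -0.1988, 0.1147]
ee_rot: [-3.094, -0.53, 0.005]
force: [0.4, 0.1, 0.0]
width: 0.004
gripper_force: 0.0
```

```bash
python3 w.py 0.498 -0.199 0.047; python3 - <<'E'
from h import *
im=grab('scene'); cv2.imwrite('pics/s4.png',cv2.resize(im['color'][190:400,160:420,::-1],None,fx=2.8,fy=2.8))
E
```

```text
19.2 pos [ 0.4968 -0.1988  0.1147] yaw 0.3395 z [-0.003  0.002 -1.   ] F [0.4 0.1 0. ] w 0.0004 g 0.0
tool shift [0.0013 0.0008 0.0677]
```

View pics/s4.png

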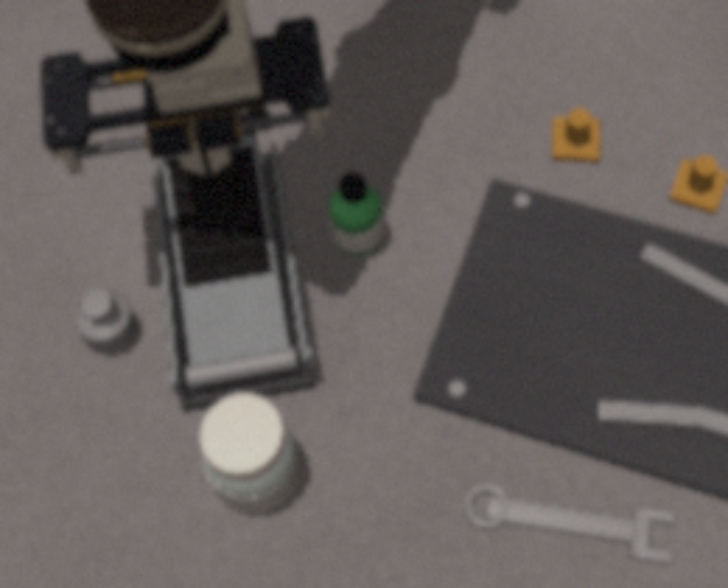

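Pads are over the rubber toe pad at (210,170), with the bottle at (355,210) clear of the fingers. Next I press down.

Emit:
jog_arm:
  moves:
    - [0.001,0,0.01,0]
    - [0.001,0,0.02,0]
    - [0.001,0,0.028,0]
    - [0.001,0,0.036,0]
    - [0.001,0,0.044,0]
    - [0.001,0,0.051,0]
    - [0.001,0,0.058,0]
    - [0.001,0,0.064,0]
    - [0.001,0,0.068,0]
    - [0.001,0,0.071,0]
    - [0.001,0,0.073,0]

```text
clock: 20.62
position: [0.4973, -0.2002, 0.0458]
ee_rot: [3.095, 0.529, -0.005]
force: [-22.1, 2.1, 65.6]
width: 0.001
gripper_force: 32.7
```

Emit:
jog_arm:
  moves:
    - [0,0,-0.0025,0]
    - [0,0,-0.0025,0]
    - [0,0,-0.0025,0]

```text
clock: 21.0
position: [0.4972, -0.2001, 0.0469]
ee_rot: [3.096, 0.529, -0.004]
force: [-11.6, -0.6, 26.7]
width: 0.004
gripper_force: 13.7
```

```bash
python3 w.py; python3 - <<'E'
from h import *
# treadle plate near the hinge side of the fingers
e=np.array([.943,.333]); n=np.array([-.333,.943]); o=np.array([.5397,-.1832])
for c in('top','scene'):
    im=grab(c); W=cloud(im); L=W[...,:2]-o; a=L@e; b=L@n
    for x in(-.02,0,.02,.04,.06):
        m=(abs(a-x)<.008)&(abs(b)<.025); print(c,x,m.sum(),np.median(W[m][:,2]).round(4) if m.any() else '')
E
python3 loc.py
```

```text
21.0 pos [ 0.4972 -0.2001  0.0469] yaw 0.3385 z [-0.003 -0.002 -1.   ] F [-11.6  -0.6  26.7] w 0.0004 g 13.65427728742361
top -0.02 267 0.4453
top 0 156 0.4371
top 0.02 133 0.0357
top 0.04 165 0.0329
top 0.06 161 0.0331
scene -0.02 1255 0.2104
scene 0 2054 0.328
scene 0.02 436 0.3973
scene 0.04 164 0.0329
scene 0.06 162 0.033
tcp local -0.4113 -0.0089
top 921 slab rect [array([110.2,   1.9]), array([ 79.6, 140.4]), np.float64(89.7)]
scene 1283 slab rect [array([110. ,   1.1]), array([ 80.7, 139.6]), np.float64(89.6)]
```

Emit:
jog_arm:
  moves:
    - [0,0,0.0005,0]
    - [0,0,0.0005,0]
    - [0,0,0.0005,0]
    - [0,0,0.0005,0]
    - [0,0,0.0005,0]
    - [0,0,0.0005,0]
    - [0,0,0.0005,0]
    - [0,0,0.0005,0]
    - [0,0,0.0005,0]
    - [0,0,0.0005,0]
    - [0,0,0.0005,0]
    - [0,0,0.0005,0]
    - [0,0,0.0005,0]
    - [0,0,0.0005,0]
    - [0,0,0.0005,0]
    - [0,0,0.0005,0]

```text
clock: 23.2
position: [0.4973, -0.2001, 0.0467]
ee_rot: [3.095, 0.529, -0.004]
force: [-13.2, -0.5, 31.7]
width: 0.009
gripper_force: 16.2
```

Emit:
jog_arm:
  moves:
    - [0,0,-0.005,0]
    - [0,0,-0.012,0]
    - [0,0,-0.02,0]
    - [0,0,-0.028,0]
    - [0,0,-0.036,0]
    - [0,0,-0.044,0]
    - [0,0,-0.055,0]
    - [0,0,-0.08,0]
    - [0,0,-0.12,0]
    - [0,0,-0.16,0]
    - [0,0,-0.18,0]
    - [0,0,-0.18,0]
    - [0,0,-0.18,0]

```text
clock: 24.82
position: [0.4978, -0.1992, 0.2241]
ee_rot: [-3.096, -0.53, 0.004]
force: [-0.1, 0.3, 0.5]
width: 0.005
gripper_force: 0.0
```

```bash
python3 w.py; python3 loc.py; python3 - <<'E'
from h import *
for c in('top','scene'):
    im=dict(np.load(f'/tmp/{c}.npz')); W=cloud(im)
    m=(np.hypot(W[...,0]-.498,W[...,1]+.198)<.01); print(c,'toe z',np.median(W[m][:,2]))
im=dict(np.load('/tmp/scene.npz')); cv2.imwrite('pics/s5.png',cv2.resize(im['color'][160:420,160:560,::-1],None,fx=2,fy=2))
E
```

```text
24.825 pos [ 0.4978 -0.1992  0.2241] yaw 0.3394 z [-0.002  0.    -1.   ] F [-0.1  0.3  0.5] w 0.0005 g 0.0
tcp local -0.4102 -0.0093
top 933 slab rect [array([113.2,   1.6]), array([ 80.3, 146. ]), np.float64(89.5)]
scene 1286 slab rect [array([109.9,   1.2]), array([140.1,  81.7]), np.float64(0.3)]
top toe z 0.6282490092356001
scene toe z 0.6274044109890375
```

View pics/s5.png

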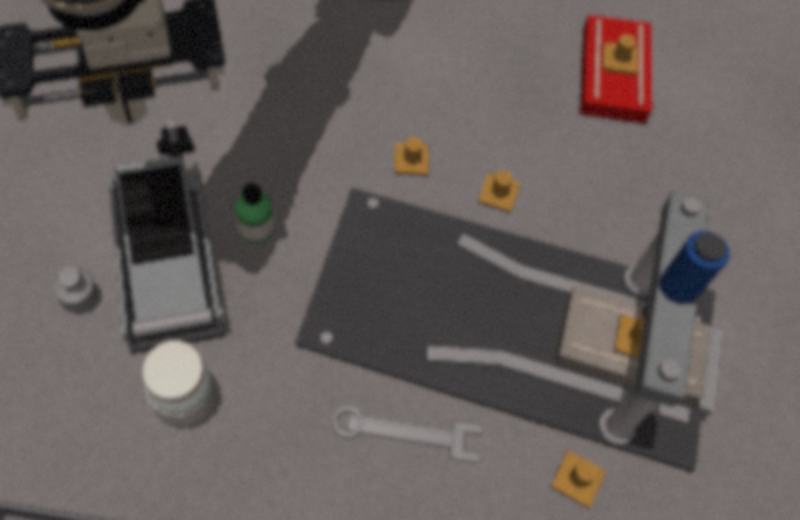

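Everything is in place: the slab is home at (640,335), the treadle is up at (155,215), the pull head is upright at (412,155) and the bystanders have not moved. The robot touches nothing, so I'm handing in.

```bash
python3 -c "
from cell import arm
print(arm.sign_off())"
```

```text
the job is handed in; nothing more can be done
None
```

I handed the job in at about 25 s of robot time; no verdict came back. The loose pull head stands upright on the bench, the slab is home against the stop, and the treadle was held at its stop for about 2 s and is back up. The other things look unmoved in the last picture.

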